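# Walk the concrete weight round to the glued batten

## Robot

A 6-joint arm with a two-finger parallel gripper is mounted at the origin on the work surface. World frame = base frame: x ahead of the robot, y to its left, z up, the work surface at z = 0. Lengths are in m, angles in rad, forces in N, time in s.
With the tool pointing down it reaches from about 0.3 to 0.875 m from the base axis. Payload 6.4 kg.
Tool frame: the origin (TCP) lies midway between the tips of the shut fingers; the grasp point (between the pads) lies ctrl.grip_depth behind it (ctrl.grip_depth is the distance from the TCP to the grasp point, in m); x points along the fingers, y is the direction in which the jaws open and shut, and the axes are right-handed (so a half turn about x gives the same grasp; the last joint's range is limited). The gripper opens to 85 mm and grips with 20 to 120 N. Pads are 22 mm wide; open, the fingers measure 114 mm over their backs; the gripper's body (76 mm by 85 mm) begins 54 mm behind the grasp point. The pads swing forward as they close: fully open they stand 13 mm farther back than shut.
Start: joints at [-1.337, 0.181, 1.607, -0, 1.354, -0.206], TCP at [0.245, -0.52, 0.231] pointing down, gripper open.
Joint ranges: [-2.99, 2.99], [-0.89, 2.07], [0.3, 2.58], [-1.14, 4.28], [0, 2.63], [-3.12, 3.12]. Speed limits (rad/s): [2.57, 2.57, 3.01, 3.14, 3.14, 3.14].

## Interface

Orientations are given as a unit quaternion [w, x, y, z].
In Python, from bench import ctrl gives the robot as it stands.
- The arm moves only by the shell command python3 -m creep 'ROWS'. ROWS is text: rows parted by semicolons, each of 7 numbers parted by spaces: the opening, from 0 (shut) to 1 (fully open), then the shift along the tool's x, y, z in cm, then the turn, a rotation vector about the tool's x, y, z in rad. In form: claw x y z ax ay az; .... A call has 1 to 10 rows; each row shifts and turns the pose as measured when the row begins, along the tool's axes as they then stand; what a row does not reach is not made up. A row lasts 1/8 s, in which the tool goes at most 62.5 mm and 10.7 degrees, less where a joint would pass 70% of its speed; a pose out of reach is approached as far as the arm can. A call with a gripper value outside its range is refused whole. The fingers move at their own pace and stop on an object; the grip force is fixed at half the most. Time passes only in rows, so rows that do not move let the fingers close. It gives the time, the measured TCP pose, the force and the opening at its end, in the units of the state.
- ctrl.get_obs(): the state, without advancing time (a new reading comes with each control period).
- ctrl.camera(name): name is "side" or "top" or "wrist"; returns (picture, depth): 384x512x3 uint8, blue, green, red; 384x512 float32, m along the optical axis (not along the pixel's ray), 0 where there is no reading.
- ctrl.calibration(name): a dict with "mtx" (3x3 intrinsics, pixels), "R" (3x3) and "t" (3): a world point X has camera coordinates R X + t; the wrist camera has in their place "tool_from_camera" (4x4, takes a point from camera to tool coordinates, whose origin is the TCP and whose axes are the tool frame's). Camera axes: x right, y down, z forward; pixel columns grow to the right and rows downward; lengths in m; the calibration is good to about 2 mm. The wrist camera is an equidistant fisheye: a pixel r from the principal point sees the ray r / f radians off the axis. A picture is of the moment at which its call begins: read the wrist's pose just before it. calibration takes no time and is no camera call.
- ctrl.hand_in(): hands the job in, once; it reports no verdict.
Trained networks look in the newest picture that a camera, given by its name, has taken for a name from the list of things; names that differ only in an ending like _2 or _b are one class to them, and where a whole thing is asked for, a point or a joint stands for the part that bears it (a point fixed in the world has none). Each returns a list of dicts, best first, with "confidence" (0 to 1); they miss things now and then, are a little off and sometimes report something else, mostly with a low value. They report only what shows in the picture. A call takes as long as a camera call. They do not tell look-alikes from the thing itself.
- ctrl.find_in(query, camera): "rect" ([left, top, right, bottom] in pixels, round what is visible of it).
The state is a dict: "time_s": time; "q": joint angles; "dq": joint speeds; "joint_efforts": joint torques, N m; "eef_pos": TCP position; "eef_rot": TCP orientation; "wrist_force": force on the tool from outside, world axes, zero at the start; "torque": the same for the moment, N m; "opening": opening from 0.0 (shut) to 1.0 (fully open).
Only numpy, scipy, OpenCV 4.12 (cv2) and the standard library are available. Lean on these libraries where they do the work, as an engineer would, in place of code of your own. Each camera call takes 0.05 s, during which the arm holds its last target.

## Task

A heavy concrete weight stands askew on the cork mat and has to back up the freshly glued wooden batten. Pushing at its corners with the fingers, walk the weight round on the mat until one of its long sides squarely faces the batten while it still stands clear of it, and only then slide it up so that the whole long side lies flat against the batten, and let go. Never lift or tip the weight or push it off the mat, and leave the tumbler and the things on the turntable where they are.

Things in the scene. Friction and masses are not known exactly. Their poses are not given: they have to be found in the camera images.
- weight: Heavy cast concrete block, grey, brass disc flush in its top; 90 mm along its x, 130 mm along its y, 38 mm high, 0.8 to 1.0 kg, origin at the centre of its underside, z up. Long (130 mm) sides lie across its x, 45 mm from the origin; either may face the batten. Loose; slides with dry friction (about 4 to 12 N); starts 43 to 90 degrees off square, either way, its origin 95 to 115 mm from the batten's face.
- batten_face (a point): Mid-length point, at mat level, of the batten's face that looks at the weight. The batten is a fixed dark brown wooden strip along the mat's far edge, 300 mm long, 30 mm thick, its top 33 mm above the table. x runs level, square to the face, into the batten (away from weight and robot), y along the batten, z up. Mat and batten stand left or right of the robot's middle, turned up to 13 degrees.
- board: Fixed cork mat, 3 mm thick (top at z = 0.003), with the batten along its far edge. Origin on the table under the mat, 100 mm in front of the batten's face; axes as the batten point's. The mat runs from the origin 145 mm towards the robot (-x), 100 mm up to the batten, and 150 mm to either side.
- turntable: Fixed round bamboo turntable, 280 mm across and 28 mm high, that carries the caddy, runner and hammer on the other side from the mat; origin at the centre of its underside. To be left alone.
- caddy: Black plastic screw caddy on the turntable, 90 x 60 x 40 mm, origin at the centre of its underside. Bystander.
- runner: Steel drawer runner lying on the turntable, 210 mm along its x, 36 mm wide, 12 mm high, origin at the centre of its underside. Bystander.
- hammer: Hammer with a red rubber head, 230 mm long, lying on the turntable along its x, head at +x. Bystander.
- tumbler: Clear glass tumbler, 68 mm across the rim, 90 mm high, standing upright on the table behind the batten; origin at the centre of its underside. Bystander.
Things that resemble listed ones, but are neither listed nor needed, are in the scene too. What is shaped like the weight but purple is not meant.

How it is judged:
On the way, in this order (a step that is already met when the one before it is completed fails the run):
1. the weight is turned until a long side faces the batten within 7 degrees, with its middle still at least 8 mm clear of it (angle between the x axis of weight and the x axis of batten_face, either way round below 0.12 rad and x of weight in the frame of batten_face below -0.053 m), for 0.2 s.
2. the weight is slid up flat against the batten (x of weight in the frame of batten_face above -0.049 m and angle between the x axis of weight and the x axis of batten_face, either way round below 0.05 rad and y of weight in the frame of batten_face between -0.085 and 0.085 m), for 0.2 s.
At the end, for the whole second after the job is handed in: The weight lies flat on the mat at rest, one long side against the batten (its middle within 4 mm, parallel within 3 degrees), with no part of that side past the batten's ends, having first been squared up clear of the batten (all of step 2 and height (world z) of weight below 0.008 m and angle between weight's own z axis and vertical below 0.06 rad and linear speed of weight below 0.01 m/s); the robot touches nothing.
It fails at once if the weight is lifted more than 12 mm or tipped more than 9 degrees (height (world z) of weight above 0.015 m or angle between weight's own z axis and vertical above 0.157 rad).
It fails at once if the weight's centre leaves the mat (x of weight in the frame of board below -0.145 m or y of weight in the frame of board above 0.15 m or y of weight in the frame of board below -0.15 m).
It fails at once if the tumbler, caddy, runner or hammer is moved more than 15 mm or tipped (distance of any of caddy, runner, hammer, tumbler from where it was at the start of the episode above 0.015 m or angle between any of caddy, runner, hammer, tumbler's own z axis and vertical above 0.35 rad).
It also fails if it takes over 72 s, if anything falls off the work surface, if the arm or the gripper's body presses on something with over 40 N, if the wrist force passes 120 N, or if a joint passes its speed limit or range.

## Working session

There is one attempt and no reset: what is moved stays moved. The work goes in short steps, Python scripts to look and compute and a shell command to move; the robot and the scene stay as the last step left them, time stands still between calls to the robot, and variables do not carry over. Pictures are saved under pics/ and viewed, and the job is handed in when it is done.

```bash
ls; mkdir -p pics
python3 - <<'E'
from bench import ctrl
import cv2
o=ctrl.get_obs(); print(o); print(ctrl.grip_depth)
for n in ("top","side"):
    p,d=ctrl.camera(n); cv2.imwrite(f"pics/{n}0.png",p)
    c=ctrl.calibration(n); print(n,c)
    for q in ("weight","board","tumbler","turntable","batten_face"):
        try: print(q,ctrl.find_in(q,n)[:3])
        except Exception as e: print(q,e)
print(ctrl.get_obs()["time_s"])
E
```

```text
pics
{'time_s': 0.0, 'q': array([-1.33726034e+00,  1.81527958e-01,  1.60800886e+00, -1.90741933e-05,
        1.35383868e+00, -2.06308408e-01]), 'dq': array([ 7.52493045e-04,  3.21270055e-04,  3.41931218e-04, -1.60225830e-05,
       -8.71693662e-04, -1.08132051e-03]), 'joint_efforts': array([ 1.89995022e-03, -4.44859922e+01, -3.51338875e+01,  5.12679537e-05,
        9.05408640e-03, -9.40145668e-06]), 'eef_pos': array([ 0.24470657, -0.51970568,  0.23039112]), 'eef_rot': array([-0.15362913, -0.69005995, -0.1548895 ,  0.69009028]), 'wrist_force': array([ 0.05357179, -0.32799187, -0.91666811]), 'torque': array([-0.02223697, -0.02393155, -0.03595827]), 'opening': 1.0016773429995818}
0.0187
top {'mtx': array([[498.45256705,   0.        , 256.20652233],
       [  0.        , 498.45256705, 191.53491073],
       [  0.        ,   0.        ,   1.        ]]), 'R': array([[ 0.01659882, -0.99967442, -0.01937849],
       [-0.9854212 , -0.01307392, -0.16962938],
       [ 0.1693208 ,  0.02191162, -0.98531738]]), 't': array([0.00807339, 0.5396382 , 1.14208473])}
weight [{'rect': [271.5, 48.2, 335.3, 1
[... 566 characters left out ...]
        ,   1.        ]]), 'R': array([[ 0.99468677, -0.10243088,  0.01030281],
       [-0.05929855, -0.65187785, -0.75600195],
       [ 0.08415412,  0.7513742 , -0.65448827]]), 't': array([-0.5603491 ,  0.07034958,  0.83306869])}
weight [{'rect': [360.7, 195.2, 415.2, 252.3], 'confidence': 0.73}, {'rect': [69.7, 239.5, 159.5, 321.9], 'confidence': 0.65}, {'rect': [228.1, 245.1, 304.4, 306.7], 'confidence': 0.59}]
board [{'rect': [181.7, 208.0, 351.4, 362.5], 'confidence': 0.95}]
tumbler [{'rect': [350.1, 245.2, 395.5, 299.2], 'confidence': 0.8}]
turntable [{'rect': [186.2, 124.8, 294.9, 188.0], 'confidence': 0.83}]
batten_face [{'rect': [183.5, 213.9, 350.2, 360.6], 'confidence': 0.69}]
0.6
```

Run:
```python
import cv2
for n in("top","side"):
    p=cv2.imread(f"pics/{n}0.png"); cv2.imwrite(f"pics/{n}0b.png",cv2.resize(p,(800,600),interpolation=cv2.INTER_CUBIC))
```

```text
(no output)
```

View pics/top0b.png

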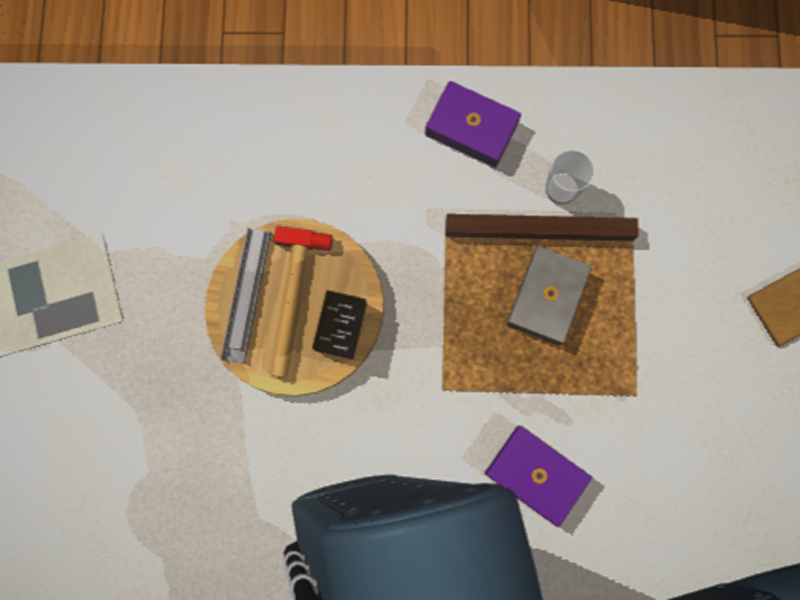

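View pics/side0b.png

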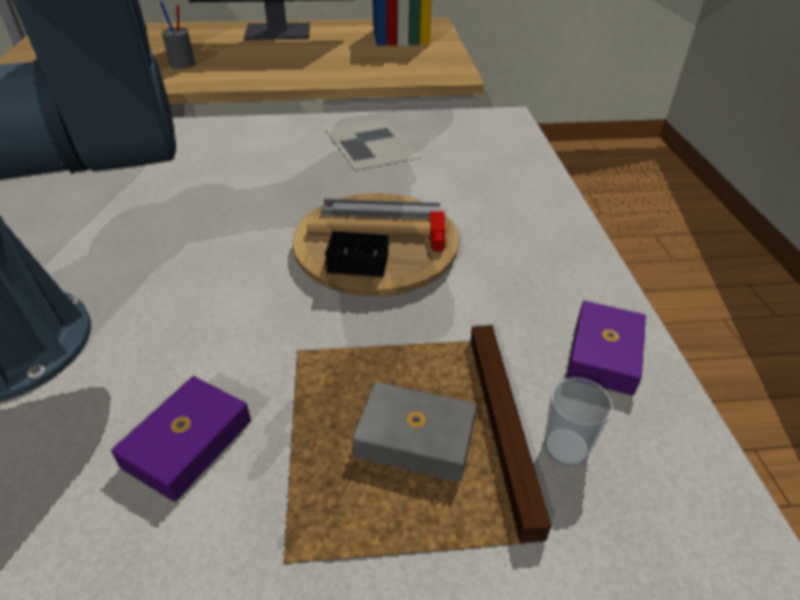

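Top view: the grey weight is at about (550,293) on the mat, the batten spans (445–638,228), and the tumbler is at (570,178). The purple look-alikes are at (473,122) and (540,475). Next I'll measure poses from depth and colour.

```bash
cat > h.py <<'E'
import numpy as np, cv2
from bench import ctrl
from scipy.spatial.transform import Rotation as Rn
def cloud(n):
    p,d=ctrl.camera(n); c=ctrl.calibration(n); K=c["mtx"]
    v,u=np.mgrid[:384,:512]
    X=np.stack([(u-K[0,2])/K[0,0]*d,(v-K[1,2])/K[1,1]*d,d],-1)
    W=(X-c["t"])@c["R"]
    W[d==0]=9
    return p,d,W
def plane(n,z):
    c=ctrl.calibration(n); K=c["mtx"]
    v,u=np.mgrid[:384,:512]
    r=np.stack([(u-K[0,2])/K[0,0],(v-K[1,2])/K[1,1],np.ones(u.shape)],-1)@c["R"]
    o=-c["R"].T@c["t"]
    return o+r*((z-o[2])/r[...,2])[...,None]
def rect(mask,P):
    k,lab,st,_=cv2.connectedComponentsWithStats(mask.astype(np.uint8))
    i=1+np.argmax(st[1:,4]); m=lab==i
    pts=P[m][:,:2].astype(np.float32)
    r=cv2.minAreaRect(pts*1000)
    return np.array(r[0])/1000,np.array(r[1]),r[2],st[i],m
def axis(r):
    # direction (deg, mod 180) of long side
    b=cv2.boxPoints(((0,0),tuple(r[1]),r[2]))
    e=[b[1]-b[0],b[2]-b[1]]; e=max(e,key=np.linalg.norm)
    return np.degrees(np.arctan2(e[1],e[0]))%180
def weight(n="top",save=None):
    p,d,W=cloud(n)
    hsv=cv2.cvtColor(p,cv2.COLOR_BGR2HSV)
    P=plane(n,0.041)
    m=(abs(W[...,2]-0.041)<0.009)&(hsv[...,1]<70)&(W[...,0]>.3)
    m=cv2.morphologyEx(m.astype(np.uint8),cv2.MORPH_CLOSE,np.ones((9,9)))
    r=rect(m,P)
    if save: cv2.imwrite(save,cv2.resize(p,(800,600),interpolation=cv2.INTER_CUBIC))
    return r,p,d,W
def tool():
    o=ctrl.get_obs(); q=o["eef_rot"]; R=Rn.from_quat([q[1],q[2],q[3],q[0]]).as_matrix()
    return o,R
E
python3 - <<'E'
from h import *
for n in("top","side"):
    r,p,d,W=weight(n); print(n,"weight",r[0],r[1],axis(r),r[3])
    hsv=cv2.cvtColor(p,cv2.COLOR_BGR2HSV)
    print("Wz med",np.median(W[r[4]],0))
    P=plane(n,0.033)
    m=(abs(W[...,2]-0.033)<0.008)&(hsv[...,2]<110)&(hsv[...,1]>80)&((hsv[...,0]<25)|(hsv[...,0]>170))&(W[...,0]>.5)
    b=rect(m,P); print(n,"batten",b[0],b[1],axis(b),b[3])
    P=plane(n,0.003)
    m=(abs(W[...,2]-.003)<.008)&(hsv[...,1]>100)&(W[...,0]>.4)
    b=rect(m,P); print(n,"mat",b[0],b[1],axis(b),b[3])
    # mat bounding incl weight
for n in ("top",):
    for q in ("tumbler","turntable"):
        print(q,[ (f["rect"],f["confidence"]) for f in ctrl.find_in(q,n)[:1]])
P=plane("top",0.003)
for uv in [(443,393),(636,395),(445,240),(638,240)]: print(uv,P[int(uv[1]/1.5625),int(uv[0]/1.5625)])
E
```

```text
top weight [ 0.55219397 -0.21156396] [ 89.13027191 129.35527039] 159.36649 [ 326  158   52   62 1991]
Wz med [ 0.5518369  -0.21168325  0.04017348]
top batten [ 0.66189929 -0.20178592] [294.92553711  31.67902756] 89.43366 [ 286  137  122   15 1461]
top mat [ 0.52771735 -0.20073039] [298.43136597 246.98477173] 89.28003 [ 283  151  124  102 9871]
side weight [ 0.55515613 -0.21822653] [ 95.58060455 129.54353333] 159.1852 [ 226  245   79   56 3020]
Wz med [ 0.55603909 -0.2215853   0.04150104]
side batten [ 0.66508044 -0.20752045] [301.64624023  32.25260544] 89.24662 [ 302  209   50  133 2214]
side mat [ 0.54209247 -0.20254863] [299.19348145 270.71728516] 89.48157 [  182   219   166   141 13692]
tumbler [([348.0, 96.6, 382.3, 128.8], 0.91)]
turntable [([131.2, 138.5, 245.0, 253.6], 0.86)]
(443, 393) [ 0.40176055 -0.05016184  0.003     ]
(636, 395) [ 0.4040192  -0.34839071  0.003     ]
(445, 240) [ 0.64563683 -0.05083527  0.003     ]
(638, 240) [ 0.64924707 -0.35930294  0.003     ]
```

Run:
```python
from h import *
o,R=tool(); print(R.round(3)); print(o["eef_pos"])
P=plane("top",0.0)
print(P[118,362],P[100,366])
r,p,d,W=weight("side"); m=d>0
t=np.array([.1,0,0])
p,d=ctrl.camera("wrist"); cv2.imwrite("pics/w0.png",p)
# displacement in tool axes to above (0.47,-0.30,0.12)
print((R.T@(np.array([.455,-.285,.12])-o["eef_pos"])*100).round(2))
```

```text
[[ 0.     0.426 -0.905]
 [-0.    -0.905 -0.426]
 [-1.     0.    -0.   ]]
[ 0.24481662 -0.52028805  0.23131125]
[ 0.7398284  -0.24756347  0.        ] [ 0.78768475 -0.25863092  0.        ]
[ 11.13 -12.34 -29.04]
```

View pics/w0.png

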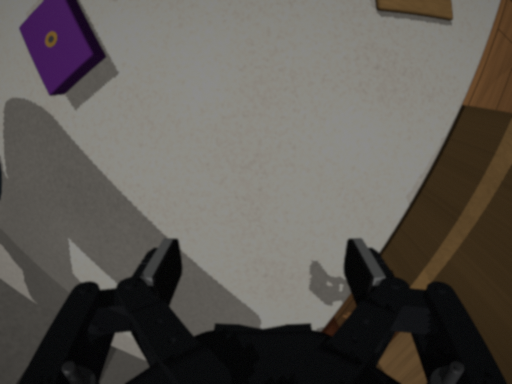

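```bash
python3 -m creep '0 3.7 0 0 0.147 0 0; 0 3.7 0 0 0.147 0 0; 0 3.7 0 0 0.147 0 0; 0 0 -4.1 -3.9 0 0 0; 0 0 -4.1 -3.9 0 0 0; 0 0 -4.1 -3.9 0 0 0; 0 0 -4.1 -3.9 0 0 0;0 0 -4.1 -3.9 0 0 0;0 0 -4.1 -3.9 0 0 0'
python3 - <<'E'
from h import *
o,R=tool(); print(R.round(3)); print(o["eef_pos"],o["opening"])
print((R.T@(np.array([.478,-.275,.12])-o["eef_pos"])*100).round(2))
p,d=ctrl.camera("wrist"); cv2.imwrite("pics/w1.png",p)
weight(save="pics/t1.png")
E
```

```text
time_s: 2.02
eef_pos: [0.4877, -0.2773, 0.1172]
eef_rot: [-0.007, 0.708, -0.011, -0.707]
wrist_force: [0.5, -1.1, -0.2]
opening: -0.002
[[ 0.001 -0.025 -1.   ]
 [-0.006 -1.     0.025]
 [-1.     0.006 -0.001]]
[ 0.4876673  -0.27734548  0.11718301] -0.0016187553356841497
[-0.28 -0.21  0.97]
```

View pics/w1.png

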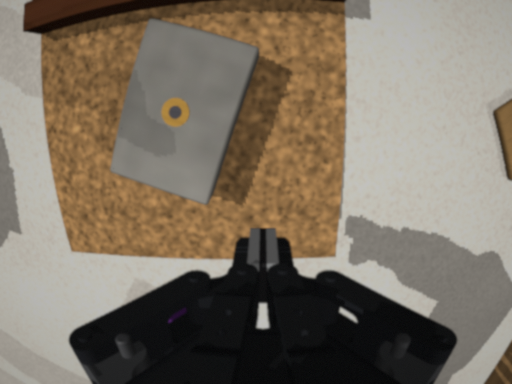

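View pics/t1.png

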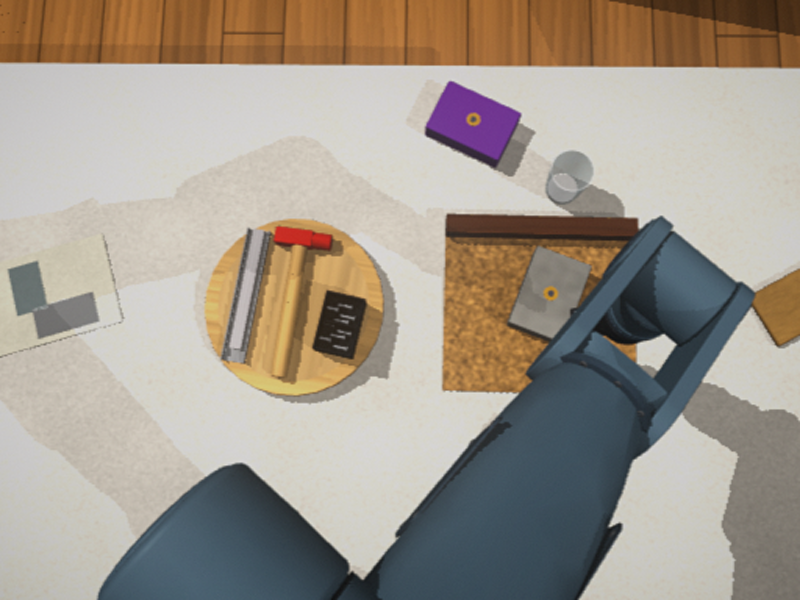

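```bash
cat >> h.py <<'E'
def wrist(save=None):
    o,R=tool(); p,d=ctrl.camera("wrist"); c=ctrl.calibration("wrist"); K=c["mtx"]; T=c["tool_from_camera"]
    v,u=np.mgrid[:384,:512]
    dx=(u-K[0,2])/K[0,0]; dy=(v-K[1,2])/K[1,1]; th=np.hypot(dx,dy)+1e-9
    ray=np.stack([np.sin(th)*dx/th,np.sin(th)*dy/th,np.cos(th)],-1)
    X=ray*(d/np.maximum(np.cos(th),.05))[...,None]
    Wp=(X@T[:3,:3].T+T[:3,3])@R.T+o["eef_pos"]; Wp[d==0]=9
    rw=ray@T[:3,:3].T@R.T; ow=R@T[:3,3]+o["eef_pos"]
    hsv=cv2.cvtColor(p,cv2.COLOR_BGR2HSV)
    if save: cv2.imwrite(save,p)
    def P(z): return ow+rw*((z-ow[2])/rw[...,2])[...,None]
    m=(abs(Wp[...,2]-0.041)<0.008)&(hsv[...,1]<90)&(Wp[...,0]>.3)
    m=cv2.morphologyEx(m.astype(np.uint8),cv2.MORPH_CLOSE,np.ones((9,9)))
    r=rect(m,P(.041))
    mb=(abs(Wp[...,2]-0.033)<0.01)&(hsv[...,2]<120)&(hsv[...,1]>80)&((hsv[...,0]<25)|(hsv[...,0]>170))&(Wp[...,0]>.6)
    b=rect(mb,P(.033)) if mb.sum()>50 else None
    return r,b,p,Wp,o,R
def rep(save=None):
    r,b,p,W,o,R=wrist(save)
    print("W",r[0].round(4),r[1].round(1),axis(r).round(1),"tcp",o["eef_pos"].round(4),"F",o["wrist_force"].round(1),"t",round(o["time_s"],2))
    print("corners",(cv2.boxPoints((tuple(r[0]*1000),tuple(r[1]),r[2]))).round(0).tolist())
    if b: print("B",b[0].round(4),b[1].round(1),axis(b).round(1))
    return r,b,o,R
E
python3 -c "
from h import *
rep()"; python3 -m creep '0 5 0 0 0 0 0;0 5 0 0 0 0 0;0 0.2 0 0 0 0 0'
```

```text
W [ 0.5557 -0.2148] [ 89.  128.3] 159.2 tcp [ 0.4896 -0.2744  0.1171] F [-0.8 -0.5 -0.2] t 2.12
corners [[480.0, -234.0], [600.0, -279.0], [631.0, -196.0], [511.0, -150.0]]
B [ 0.6509 -0.127 ] [149.6  30.1] 76.1
time_s: 2.55
eef_pos: [0.488, -0.2806, 0.0145]
eef_rot: [-0.004, 0.708, -0.011, -0.706]
wrist_force: [-1.0, 0.8, 0.1]
opening: -0.0
```

```bash
python3 -m creep '0 0 -1 -0.2 0 0 0;0 0 -1 -0.2 0 0 0;0 0 -0.8 -0.2 0 0 0;0 0 -0.7 -0.25 0 0 0;0 0 -0.7 -0.25 0 0 0;0 0 -0.7 -0.25 0 0 0;0 0 -0.7 -0.25 0 0 0'; python3 -c "
from h import *
rep('pics/w2.png')"
```

```text
time_s: 3.42
eef_pos: [0.5075, -0.2257, 0.0202]
eef_rot: [-0.002, 0.71, -0.013, -0.704]
wrist_force: [-2.7, -2.0, -0.4]
opening: 0.005
W [ 0.5646 -0.2076] [113.6 128.7] 146.1 tcp [ 0.5075 -0.2257  0.0202] F [-2.7 -2.  -0.4] t 3.42
corners [[480.0, -219.0], [586.0, -291.0], [650.0, -196.0], [543.0, -125.0]]
B [ 0.6489 -0.0963] [45.2 12.3] 71.9
```

View pics/w2.png

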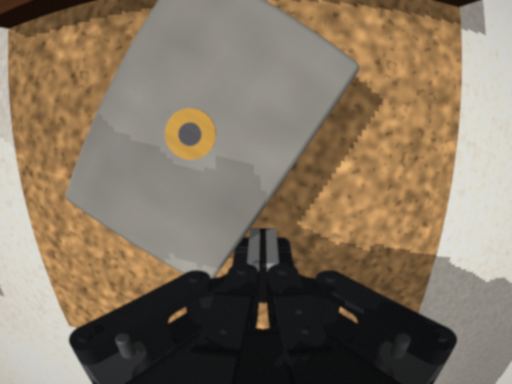

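```bash
python3 - <<'E'
s=open('h.py').read()
s=s.replace("    m=cv2.morphologyEx(m.astype(np.uint8),cv2.MORPH_CLOSE,np.ones((9,9)))\n    r=rect(m,P(.041))","    m[(v>222)&(abs(u-263)<45)]=0; m[v>270]=0; m=cv2.morphologyEx(m.astype(np.uint8),cv2.MORPH_OPEN,np.ones((7,7)))\n    m=cv2.morphologyEx(m,cv2.MORPH_CLOSE,np.ones((9,9)))\n    r=rect(m,P(.041))")
open('h.py','w').write(s)
E
python3 -c "
from h import *
r,b,o,R=rep()
r=weight(save='pics/t2.png')[0]; print(r[0],r[1],axis(r))"
```

```text
W [ 0.5721 -0.1967] [ 88.  128.2] 145.1 tcp [ 0.5078 -0.2248  0.0201] F [-0.5 -0.7  0.1] t 3.48
corners [[494.0, -196.0], [600.0, -269.0], [650.0, -197.0], [545.0, -124.0]]
B [ 0.6487 -0.0958] [46.5 12.9] 71.9
[0.54574628 0.25528784] [ 36.98525238 209.277771  ] 171.34125
```

View pics/t2.png

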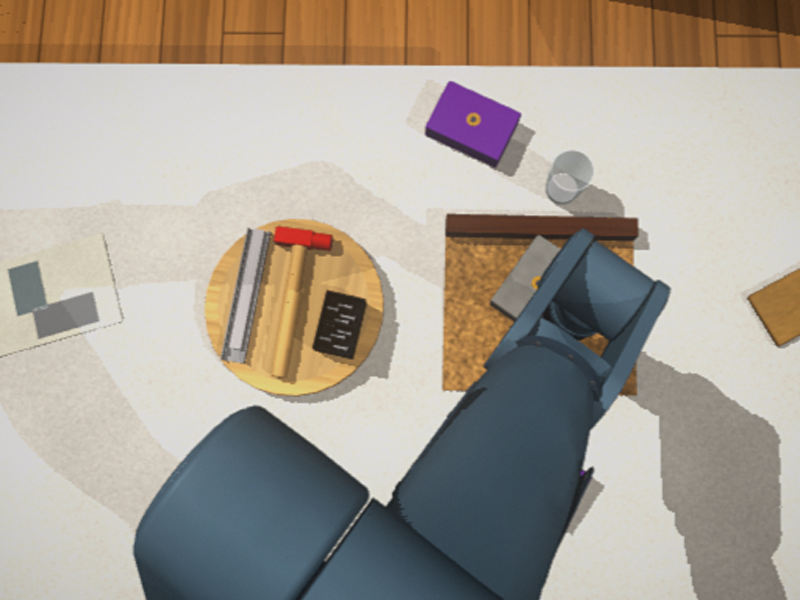

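```bash
python3 -m creep '0 0 4 0.5 0 0 0;0 0.2 4 0 0 0 0;0 0.3 0 -4 0 0 0;0 0 0 -4 0 0 0;0 0 0 -4 0 0 0;0 0 0 0 0 0 0'; python3 -c "
from h import *
r,b,o,R=rep('pics/w3.png'); print(R.round(3))
r=weight(save='pics/t3.png')[0]; print(r[0],r[1],axis(r))"
```

```text
time_s: 4.32
eef_pos: [0.6276, -0.3114, 0.0189]
eef_rot: [-0.004, 0.713, -0.014, -0.701]
wrist_force: [-0.7, 0.8, 0.8]
opening: 0.0
W [ 0.6359 -0.2078] [30.9 65.2] 95.3 tcp [ 0.6276 -0.3114  0.0189] F [-0.7  0.8  0.8] t 4.33
corners [[617.0, -177.0], [623.0, -242.0], [654.0, -239.0], [648.0, -174.0]]
B [ 0.6668 -0.2481] [209.4  31.7] 89.2
[[ 0.016 -0.025 -1.   ]
 [-0.015 -1.     0.025]
 [-1.     0.015 -0.017]]
[0.54611975 0.25512706] [ 37.06036758 208.50622559] 171.41022
```

View pics/w3.png

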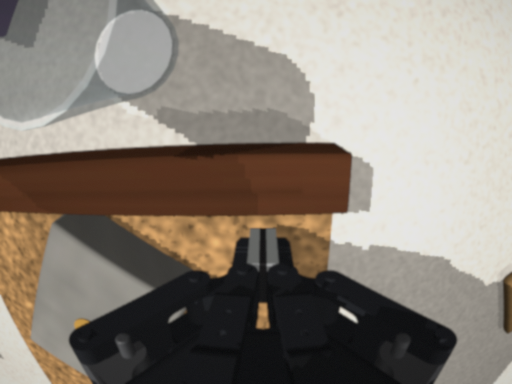

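View pics/t3.png

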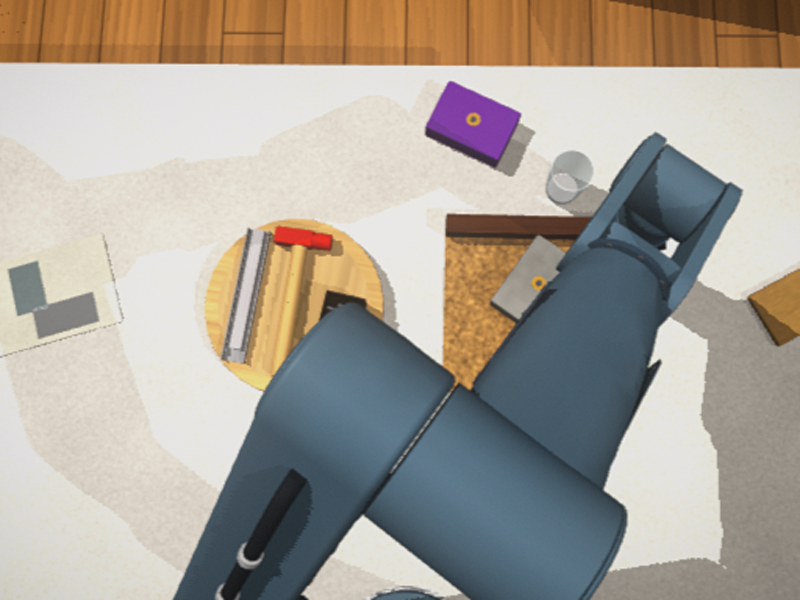

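```bash
python3 -m creep '0 0.3 -1.3 0.3 0 0 0;0 0.1 -1.3 0.3 0 0 0;0 0 -1 0.3 0 0 0;0 0 -0.6 0.4 0 0 0;0 0 -0.7 0.5 0 0 0;0 0 -0.7 0.5 0 0 0;0 0 -0.7 0.5 0 0 0'; python3 -c "
from h import *
rep()
r=weight('side',save='pics/s3.png')[0]; print(r[0],r[1],axis(r))"
```

```text
time_s: 5.3
eef_pos: [0.595, -0.2448, 0.0133]
eef_rot: [-0.004, 0.712, -0.015, -0.702]
wrist_force: [2.8, -3.9, -1.9]
opening: 0.003
W [ 0.6143 -0.1822] [40.2 81.4] 92.9 tcp [ 0.595  -0.2448  0.0133] F [ 2.8 -3.9 -1.9] t 5.3
corners [[592.0, -143.0], [596.0, -224.0], [636.0, -222.0], [632.0, -141.0]]
B [ 0.6656 -0.224 ] [255.6  29.5] 89.2
[ 0.55529388 -0.17234888] [ 95.2375412  136.56454468] 143.10378
```

View pics/s3.png

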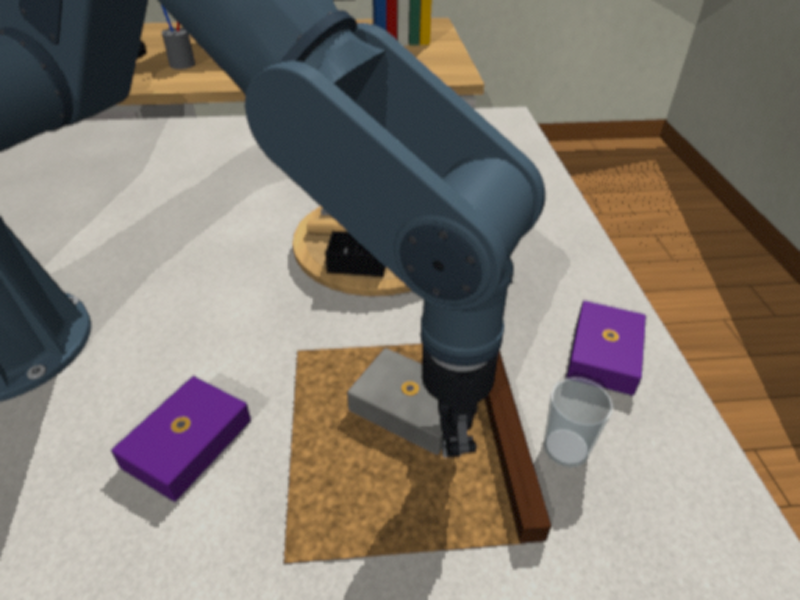

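```bash
python3 -m creep '0 -1 1.5 -0.5 0 0 0;0 -4.5 0 0 0 0 0;0 -4 0 0 0 0 0;0 0 -4.8 -0.8 0 0 0;0 0 -4.8 -0.8 0 0 0;0 0 -4.8 -0.6 0 0 0;0 0 0 0 0 0 0'; python3 -c "
from h import *
o,R=tool();print(R.round(3));rep('pics/w4.png')
r=weight('side')[0]; print(r[0],r[1],axis(r))"
```

```text
time_s: 6.28
eef_pos: [0.627, -0.1165, 0.1153]
eef_rot: [-0.007, 0.712, -0.016, -0.702]
wrist_force: [0.1, -0.3, 0.4]
opening: 0.002
[[ 0.015 -0.032 -0.999]
 [-0.012 -0.999  0.032]
 [-1.     0.012 -0.015]]
W [ 0.5824 -0.1842] [91.7 64.8] 53.5 tcp [ 0.627  -0.1165  0.1153] F [ 0.1 -0.3  0.4] t 6.28
corners [[529.0, -202.0], [581.0, -240.0], [636.0, -167.0], [584.0, -128.0]]
B [ 0.6666 -0.2028] [295.6  31.3] 89.2
[ 0.55347443 -0.17080795] [ 95.60494232 131.64736938] 143.24295
```

View pics/w4.png

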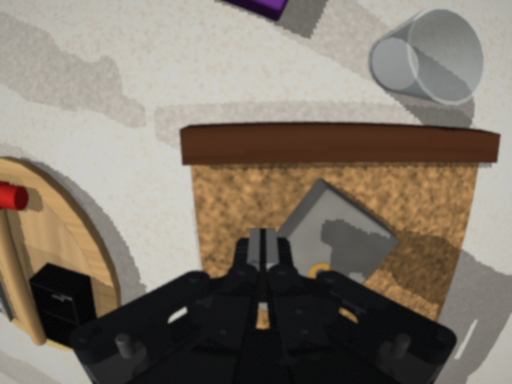

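```bash
python3 -m creep '0 5 0 0.3 0 0 0;0 5 0 0.3 0 0 0;0 0 1 0 0 0 0;0 0 1 0.2 0 0 0;0 0 0.8 0.3 0 0 0;0 0 0.7 0.3 0 0 0;0 0 0.7 0.3 0 0 0'; python3 -c "
from h import *
r=weight('side',save='pics/s5.png')[0]; print(r[0],r[1],axis(r))"
```

```text
time_s: 7.25
eef_pos: [0.6156, -0.1744, 0.0231]
eef_rot: [-0.008, 0.717, -0.021, -0.696]
wrist_force: [0.8, 1.8, -0.9]
opening: -0.003
[ 0.55202881 -0.17632971] [111.20800781 133.67863464] 125.90385
```

View pics/s5.png

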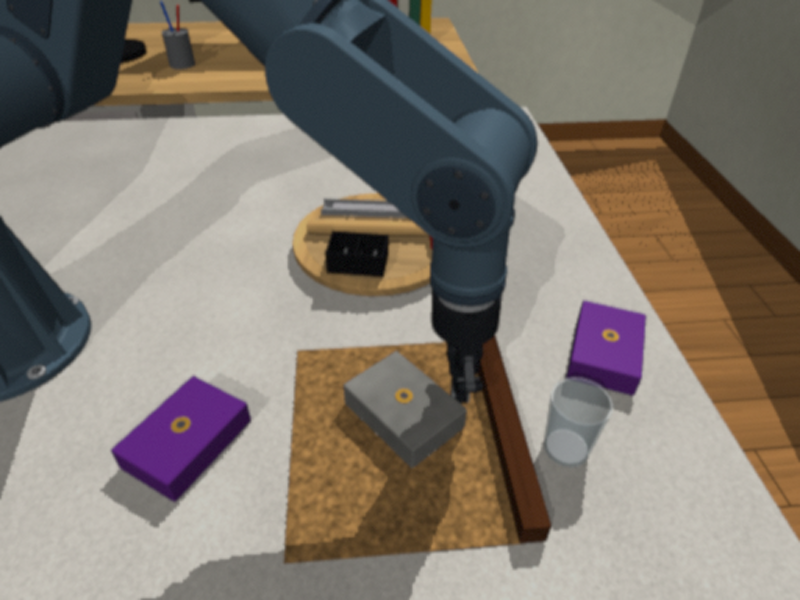

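```bash
python3 -m creep '0 0.2 0.7 0.2 0 0 0;0 0.2 0.7 0.3 0 0 0;0 0.2 0.7 0.3 0 0 0;0 0.2 0.7 0.3 0 0 0'; python3 -c "
from h import *
r=weight('side',save='pics/s6.png')[0]; print(r[0],r[1],axis(r))
rep('pics/w6.png')"
```

```text
time_s: 7.8
eef_pos: [0.6053, -0.2044, 0.0174]
eef_rot: [-0.007, 0.719, -0.022, -0.695]
wrist_force: [3.5, 2.7, 1.7]
opening: 0.004
[ 0.54508093 -0.18669748] [108.19770813 134.44863892] 109.39595
W [ 0.724  -0.2662] [3.4 7.3] 98.2 tcp [ 0.6048 -0.2054  0.0171] F [3.5 1.2 3.5] t 7.85
corners [[722.0, -263.0], [723.0, -270.0], [726.0, -270.0], [725.0, -262.0]]
B [ 0.6659 -0.2038] [296.9  29.5] 89.3
```

View pics/s6.png

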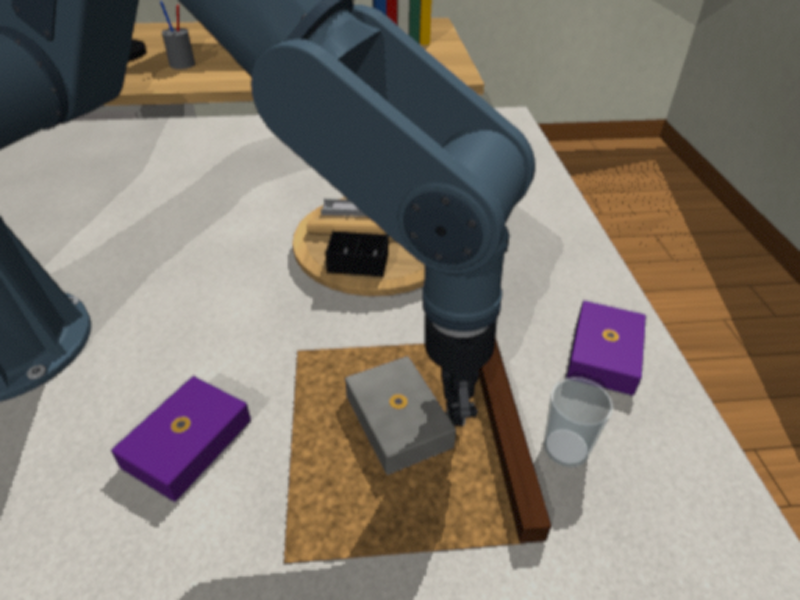

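View pics/w6.png

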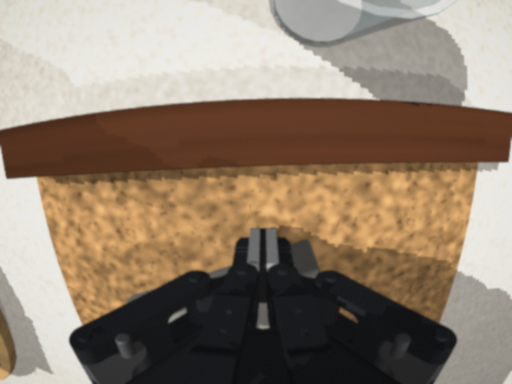

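```bash
python3 -m creep '0 0 0.5 -0.8 0 0 0;0 0 1.8 -0.3 0 0 0;0 0.2 0 1 0 0 0;0 0 0 0.8 0 0 0;0 0.2 0 0.7 0 0 0;0 0 0 0.7 0 0 0'; python3 -c "
from h import *
r=weight('side',save='pics/s7.png')[0]; print(r[0],r[1],axis(r))"
```

```text
time_s: 8.65
eef_pos: [0.5864, -0.2355, 0.015]
eef_rot: [-0.005, 0.722, -0.026, -0.691]
wrist_force: [3.3, -1.8, -1.4]
opening: 0.002
[ 0.52202179 -0.18483569] [ 91.18994141 137.77548218] 98.109566
```

View pics/s7.png

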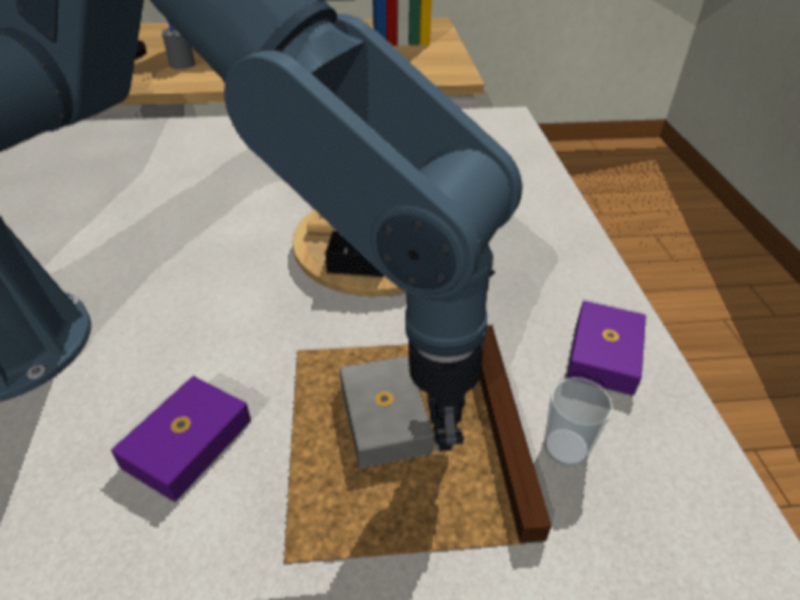

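```bash
python3 -m creep '0 -1 0 -1.5 0 0 0;0 -5 0 0 0 0 0;0 -4.5 0 0 0 0 0;0 0 -2.5 5 0 0 0;0 0 -2.5 5 0 0 0;0 0 -2.5 4.5 0 0 0;0 0 -1.5 4.5 0 0 0;0 0 0 0 0 0 0'; python3 -c "
from h import *
o,R=tool();print(R.round(3));rep('pics/w8.png')
r=weight('side')[0]; print(r[0],r[1],axis(r))
r=weight('top')[0]; print(r[0],r[1],axis(r))"
```

```text
time_s: 9.7
eef_pos: [0.3946, -0.1272, 0.1077]
eef_rot: [-0.01, 0.714, -0.022, -0.7]
wrist_force: [0.1, -1.0, 0.2]
opening: -0.002
[[ 0.019 -0.044 -0.999]
 [-0.017 -0.999  0.044]
 [-1.     0.017 -0.019]]
W [ 0.5136 -0.1794] [ 77.4 128.7] 97.4 tcp [ 0.3946 -0.1272  0.1077] F [ 0.1 -1.   0.2] t 9.7
corners [[467.0, -121.0], [484.0, -248.0], [560.0, -238.0], [544.0, -111.0]]
[ 0.52064771 -0.18361066] [ 89.95292664 135.31607056] 97.606094
[ 0.51706384 -0.17739784] [ 89.82775879 129.27613831] 97.77318
```

View pics/w8.png

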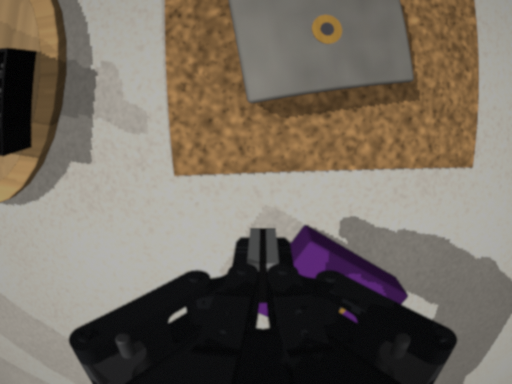

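```bash
python3 -c "
from h import *
p,d,W=cloud('top')
h=cv2.cvtColor(p,cv2.COLOR_BGR2HSV)
m=(h[...,0]>120)&(h[...,0]<150)&(h[...,1]>120)&(W[...,0]<.5)&(W[...,2]>.02)
print(m.sum(), W[m].min(0),W[m].max(0), W[m][W[m][:,0].argmax()])
o,R=tool(); print((R.T@(np.array([.435,-.177,.11])-o['eef_pos'])*100).round(2))"
```

```text
1318 [ 0.21010496 -0.26607848  0.02236417] [ 0.34853778 -0.11495134  0.52977731] [ 0.34853778 -0.16589044  0.03617753]
[ 0.19  4.47 -3.7 ]
```

```bash
python3 -m creep '1 0 2.2 -2 -0.03 0 0;1 0 2.3 -1.7 0 0 0;1 0 0 0 0 0 0;1 4.5 0 0 0 0 0;1 4 0 0 0 0 0;1 1 0 0 0 0 0;1 0 0 0 0 0 0'; python3 -c "
from h import *
o,R=tool();print(R.round(3));rep('pics/w9.png')
r=weight('side')[0]; print(r[0],r[1],axis(r))"
```

```text
time_s: 10.78
eef_pos: [0.4434, -0.1817, 0.0156]
eef_rot: [0.003, 0.716, -0.012, -0.698]
wrist_force: [-0.4, 0.1, -0.4]
opening: 0.997
[[ 0.026 -0.013 -1.   ]
 [-0.021 -1.     0.012]
 [-0.999  0.021 -0.026]]
W [ 0.5212 -0.179 ] [ 89.2 126.9] 97.7 tcp [ 0.4434 -0.1817  0.0156] F [-0.4  0.1 -0.4] t 10.78
corners [[468.0, -122.0], [485.0, -248.0], [574.0, -236.0], [557.0, -110.0]]
[ 0.52069354 -0.18395428] [ 89.95297241 136.0093689 ] 97.60601
```

View pics/w9.png

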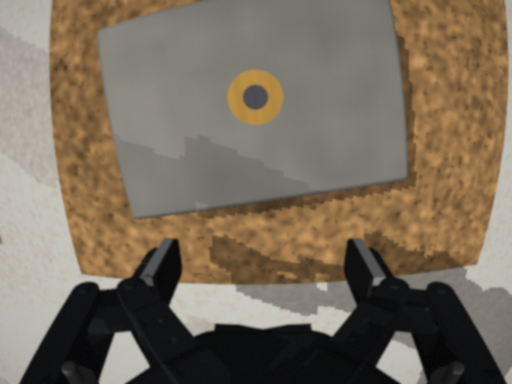

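```bash
python3 -m creep '1 0.8 0 -0.8 0 0 0;1 0 0 -0.8 0 0 0;1 0 0 -0.6 0 0 0;1 0 0 -0.6 0 0 0;1 0 0 -0.6 0 0 0'; python3 -c "
from h import *
o,R=tool();print(R.round(3));rep('pics/w10.png')
r=weight('side')[0]; print(r[0],r[1],axis(r))"
```

```text
time_s: 11.5
eef_pos: [0.4787, -0.1817, 0.0108]
eef_rot: [0.004, 0.715, -0.011, -0.699]
wrist_force: [-5.4, -0.7, 2.1]
opening: 1.005
[[ 0.023 -0.011 -1.   ]
 [-0.022 -1.     0.01 ]
 [-0.999  0.021 -0.024]]
W [ 0.5286 -0.1831] [126.8 100. ] 89.3 tcp [ 0.4787 -0.1817  0.0108] F [-5.4 -0.7  2.1] t 11.5
corners [[478.0, -246.0], [578.0, -247.0], [579.0, -120.0], [479.0, -119.0]]
[ 0.52561847 -0.18753928] [135.98477173 109.64069366] 88.98233
```

View pics/w10.png

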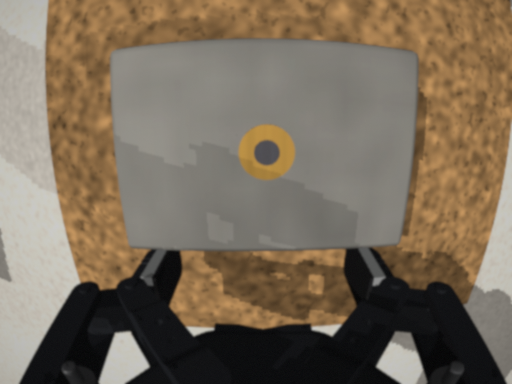

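```bash
python3 -m creep '1 0 0 0 0 0 0;1 0 0 0 0 0 0;1 0.1 0 -0.6 0 0 0;1 0.1 0 -0.6 0 0 0;1 0 0 -0.7 0 0 0;1 0 0 -0.7 0 0 0;1 0 0 -0.7 0 0 0;1 0 0 -0.7 0 0 0;1 0 0 0 0 0 0'; python3 -c "
from h import *
o,R=tool();print(R.round(3));rep('pics/w11.png')
r=weight('side')[0]; print(r[0],r[1],axis(r))"
```

```text
time_s: 12.72
eef_pos: [0.5169, -0.1829, 0.0097]
eef_rot: [0.003, 0.713, -0.012, -0.701]
wrist_force: [0.5, 0.0, 0.4]
opening: 0.996
[[ 0.018 -0.012 -1.   ]
 [-0.021 -1.     0.012]
 [-1.     0.021 -0.018]]
W [ 0.5673 -0.184 ] [126.8  99.4] 89.3 tcp [ 0.5169 -0.1829  0.0097] F [0.5 0.  0.4] t 12.72
corners [[517.0, -247.0], [616.0, -248.0], [618.0, -121.0], [518.0, -120.0]]
B [ 0.6463 -0.2965] [13.2 49.6] 105.5
[ 0.56258929 -0.18862442] [136.25715637 109.95262146] 89.327034
```

View pics/w11.png

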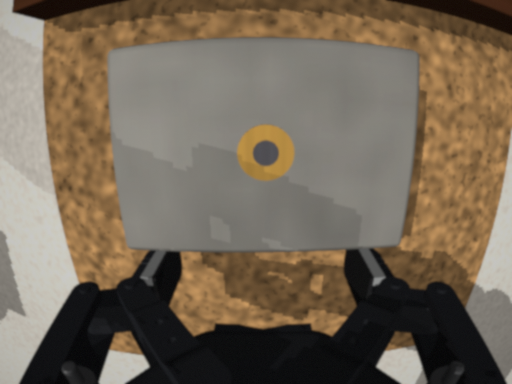

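```bash
python3 -m creep '1 0 0 -0.7 0 0 0;1 0 0 -0.7 0 0 0;1 0 0 -0.7 0 0 0;1 0 0 -0.6 0 0 0'; python3 -m creep '1 0 0 -0.4 0 0 0'; python3 -m creep '1 0 0 -0.4 0 0 0';  python3 -m creep '1 0 0 -0.4 0 0 0'; python3 -c "
from h import *
rep('pics/w12.png')
r=weight('side',save='pics/s12.png')[0]; print(r[0],r[1],axis(r))"
```

```text
time_s: 13.32
eef_pos: [0.5398, -0.1828, 0.0097]
eef_rot: [0.003, 0.71, -0.011, -0.704]
wrist_force: [-7.4, -0.5, 5.5]
opening: 0.998
time_s: 13.45
eef_pos: [0.543, -0.1828, 0.0098]
eef_rot: [0.003, 0.709, -0.011, -0.705]
wrist_force: [-7.3, 0.9, 5.7]
opening: 0.998
time_s: 13.58
eef_pos: [0.5461, -0.1828, 0.0098]
eef_rot: [0.002, 0.708, -0.011, -0.706]
wrist_force: [-7.2, 0.3, 4.4]
opening: 0.997
time_s: 13.7
eef_pos: [0.5491, -0.1828, 0.0098]
eef_rot: [0.002, 0.707, -0.011, -0.707]
wrist_force: [-7.7, 0.5, 3.2]
opening: 0.998
W [ 0.6002 -0.184 ] [126.8  99.1] 89.0 tcp [ 0.5491 -0.1828  0.0098] F [-7.7  0.5  3.2] t 13.7
corners [[550.0, -247.0], [649.0, -248.0], [651.0, -121.0], [552.0, -120.0]]
B [ 0.6649 -0.1848] [257.9  31.1] 89.3
[ 0.59612622 -0.1880101 ] [135.51464844 111.03970337] 88.46827
```

View pics/w12.png

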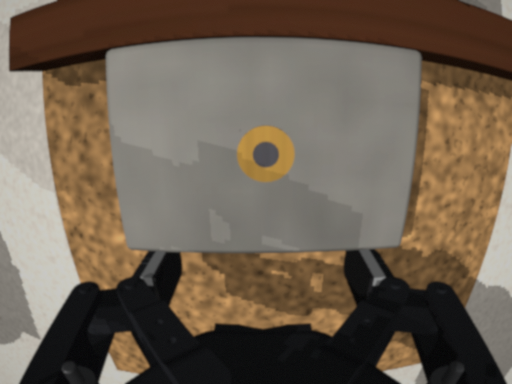

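```bash
python3 -m creep '1 0 0 -0.3 0 0 0'; python3 -m creep '1 0 0 -0.3 0 0 0';  python3 -m creep '1 0 0 -0.3 0 0 0'
```

```text
time_s: 13.92
eef_pos: [0.5502, -0.1827, 0.0096]
eef_rot: [-0.002, -0.706, 0.01, 0.708]
wrist_force: [-21.5, -0.9, 16.6]
opening: 0.997
time_s: 14.05
eef_pos: [0.55, -0.1827, 0.0095]
eef_rot: [-0.002, -0.703, 0.01, 0.711]
wrist_force: [-17.8, -2.4, 11.4]
opening: 0.998
time_s: 14.18
eef_pos: [0.5498, -0.1826, 0.0092]
eef_rot: [-0.001, -0.701, 0.009, 0.713]
wrist_force: [-16.9, -0.6, 11.6]
opening: 1.002
```

```bash
python3 -m creep '1 0 0 0.6 0 0 0;1 0 0 2 0 0 0;1 0 0 2.5 0 0 0;1 -4 0 2 0 0 0;1 -5 0 3 0 0 0;1 -4 0 4 0 0 0;1 0 0 0 0 0 0'; python3 -c "
from h import *
rep('pics/w13.png')
for n in('side','top'):
    r,p,d,W=weight(n,save='pics/%s13.png'%n); print(n,r[0],r[1],axis(r))
    hsv=cv2.cvtColor(p,cv2.COLOR_BGR2HSV)
    P=plane(n,0.033)
    m=(abs(W[...,2]-0.033)<0.008)&(hsv[...,2]<110)&(hsv[...,1]>80)&((hsv[...,0]<25)|(hsv[...,0]>170))&(W[...,0]>.5)
    b=rect(m,P); print('batten',b[0],b[1],axis(b))
"
```

```text
time_s: 15.05
eef_pos: [0.4115, -0.1808, 0.1467]
eef_rot: [-0.003, -0.706, 0.012, 0.708]
wrist_force: [0.1, -0.6, -1.0]
opening: 1.0
W [ 0.5658 -0.1832] [126.9  13.4] 89.5 tcp [ 0.4115 -0.1808  0.1467] F [ 0.1 -0.6 -1. ] t 15.05
corners [[559.0, -247.0], [572.0, -247.0], [573.0, -120.0], [560.0, -120.0]]
B [0.6219 0.1041] [22.6  9.2] 6.6
side [ 0.60621619 -0.18835298] [137.52603149  91.03918457] 88.92612
batten [ 0.66532886 -0.20761082] [301.7800293   32.18374252] 89.13597
top [ 0.60263129 -0.18213318] [129.77383423  90.6712265 ] 89.208115
batten [ 0.66185046 -0.20180621] [294.92697144  31.27893639] 89.52377
```

View pics/side13.png

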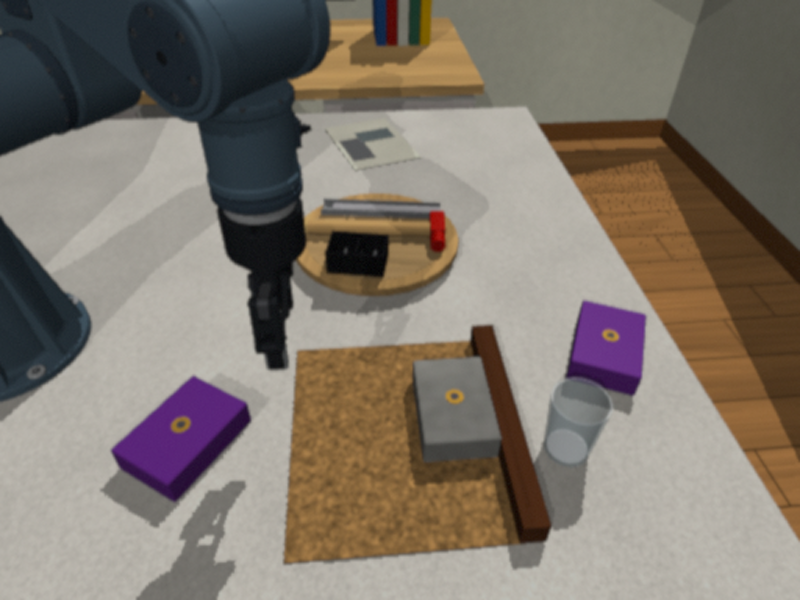

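View pics/w13.png

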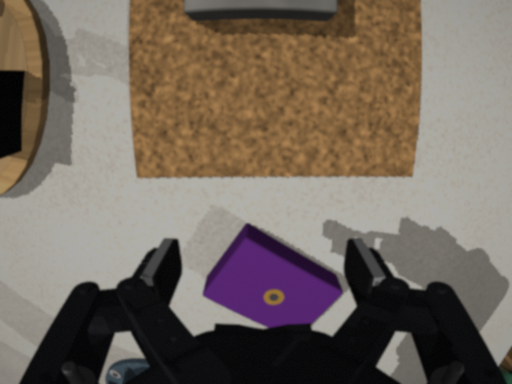

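View pics/top13.png

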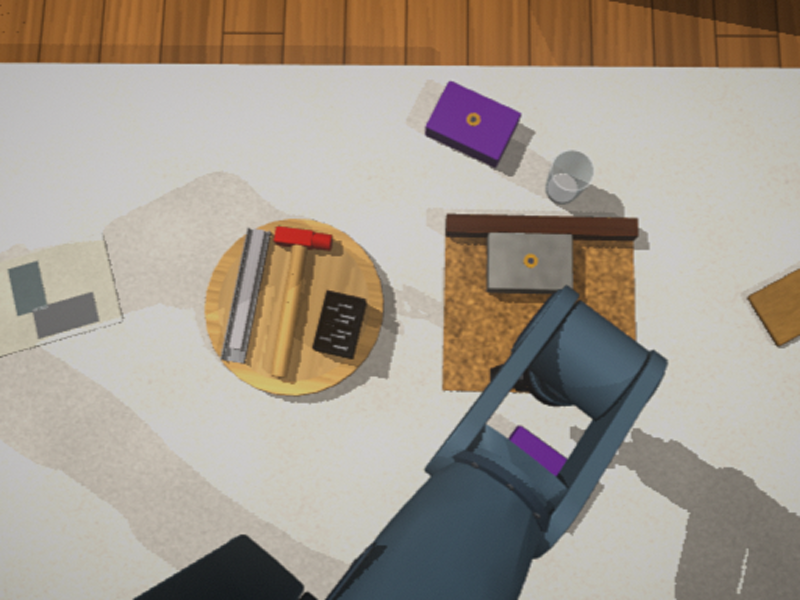

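The top and side views show the weight flat against the batten, angles within 0.3° and centre about 45 mm from its face. The gripper is clear, so I'm handing in.

```bash
python3 -c "
from bench import ctrl
print(ctrl.get_obs()['wrist_force'],ctrl.hand_in())"
```

```text
the job is handed in; nothing more can be done
[-0.58062157  0.30501284 -1.09494085] None
```

The weight now stands with one long side flat against the batten, and the job is handed in; hand-in gives no verdict. I turned it about 70° by pushing its corners with the shut fingers. I then squared it with the open fingers while it stood about 70 mm clear of the batten, held it there for a quarter second, and slid it up. When the wrist force jumped from 7 N to about 21 N at the batten, I backed off and lifted clear.

**Last checks:**
- **Parallel:** the weight is parallel to the batten within about 0.3° in both the top and side cameras.
- **Distance and position:** its centre is about 44–45 mm from the batten's face and about 20 mm to the left of its middle, so no part passes the ends.
- **Bystanders:** the tumbler, turntable, caddy, runner and hammer look unmoved in the pictures; I did not measure their positions again.

**Disagreements:**
- The side camera reads about 3 mm in x and 6 mm in y off the top camera. I compared positions within one camera only.
- The last wrist picture only caught the weight's near edge, so I did not use it.
- Early on, one far corner came very close to the batten and may have touched it. I then pushed the weight back clear before squaring it.

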